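# Scoop up the garnets and hold them level over the sorting pad

### The arm

A 6-joint arm with a two-finger parallel gripper is mounted at the origin on the work surface. World frame = base frame: x ahead of the robot, y to its left, z up, the work surface at z = 0. Lengths are in mm, angles in rad, forces in N, time in s.
With the tool pointing down it reaches from about 275 to 825 mm from the base axis. Payload 5.2 kg.
Tool frame: the origin (TCP) lies at the very end of the fingers, on their centre line; the grasp point (between the pads) lies 19 mm behind it; z points along the fingers, y is the direction in which the jaws open and shut (so a half turn about z gives the same grasp; the last joint's range is limited). The gripper opens to 93 mm and grips with 3 to 60 N. Pads are 15 mm wide; open, the fingers measure 128 mm over their backs; the gripper's body (75 mm by 188 mm) begins 65 mm behind the grasp point.
Start: joints at [-1.326, 0.259, 1.535, -0, 1.348, -0.203], TCP at [238.161, -495.766, 218.653] pointing down, gripper open.
Joint ranges: [-3.14, 3.14], [-0.91, 2.08], [0.19, 2.58], [-1.22, 4.36], [0.22, 2.71], [-3.12, 3.12]. Speed limits (rad/s): [2.57, 2.57, 3.14, 3.14, 3.14, 3.14].

### API

Orientations are given as [roll, pitch, yaw] about the fixed x, y, z axes, in that order (R = Rz(yaw) Ry(pitch) Rx(roll)).
In Python, from bench import robot gives the robot as it stands. The module is installed in compiled form; this text tells all that it offers. Calls block until the motion is done:
- robot.move_ptp(position, orientation): joint-space move of the TCP to a pose.
- robot.move_linear(position, ori=None, speed=150, f_stop=None): straight line of the TCP; ori=None keeps the orientation; speed is the mean speed in mm/s. With f_stop (N) it stops when the force on the tool has changed by that much, and returns True; else False.
- robot.move_j(angles): joint-space move.
- robot.move_gripper(opening): opening from 0.0 (shut) to 1.0 (fully open); the grip force is fixed at half the most; returns when the fingers have stopped.
- robot.sleep(seconds).
- robot.inverse_kinematics(position, orientation): joint angles nearest the present ones, or None.
- robot.get_image(name): name is "side" or "top"; returns a dict with "img" (480x640x3 uint8, blue, green, red), "fovy" (degrees; the focal length in pixels is half the picture's height over the tangent of half this angle, whatever the lens; pixels are square), "cx", "cy" (the principal point, pixels), "k1" (the pictures are not rectified: a ray, as slopes to the right and down, at radius r is drawn at 1 + k1 r^2 times it, then the intrinsics apply), "eye" and "orientation" of the camera in the world. Camera axes: x right, y down, z forward; pixel columns grow to the right and rows downward; lengths in mm; the calibration is good to about 2 mm. A picture is of the moment at which its call begins. There is no depth.
A pose or a line that the arm cannot do raises robot.MotionError and nothing moves.
- robot.hand_in(): hands the job in, once; it reports no verdict.
Readings, each from a call of its own:
- robot.current_t(): time.
- robot.current_qpos(): joint angles.
- robot.current_joint_vel(): joint speeds.
- robot.current_joint_efforts(): joint torques, N m.
- robot.current_tcp_pos(): TCP position.
- robot.current_eef_rot(): TCP orientation.
- robot.current_contact_force(): force on the tool from outside, world axes, zero at the start.
- robot.current_ft_torque(): the same for the moment, N m.
- robot.current_gripper_width(): opening from 0.0 (shut) to 1.0 (fully open).
Only numpy, scipy, OpenCV 4.12 (cv2) and the standard library are available. Lean on these libraries where they do the work, as an engineer would, in place of code of your own. Each camera call takes 0.05 s, during which the arm holds its last target. There are 200 camera calls.

### The job

Take the steel scoop by its black handle, scoop all five red stones out of their white tray with it, without touching them with the gripper, and carry them over to the grey sorting pad. Finish while still holding the loaded scoop there, still and level, with the middle of its pan over the pad and 8 to 25 cm above it, so that the stones can be picked out of it: do not put it down or let go. Leave the blue stones and the other tools where they are.

Things in the scene. Friction and masses are not known exactly. Their poses are not given: they have to be found in the camera images.
- scoop_pan (a point): Middle of the inner floor of a loose steel scoop's pan, 1.5 mm above its underside. Pan 75 mm long (x), 66 wide (y; 62 inside), 1.5 mm floor; x points out of the open front (thin lip at x = +37.5 mm, outside of the back wall at -37.5), y left, z up when level. The sides rise from the lip to the back wall, 30 mm high.
- scoop_grip (a point): Middle of the scoop's black handle, to be gripped across y: a flat-sided bar 14 mm wide (y), 16 mm deep, sloping up at 25 degrees behind the back wall; black from 20 to 92 mm behind it (axis 36 to 70 mm above the scoop's underside). This point is 88.3 mm behind scoop_pan (-x), 49.2 mm above it, 50.7 mm above the underside; same axes.
- scoop: The whole steel scoop with its black handle, about 110 g (varies by 20 percent); origin under the middle of the pan, at its underside, axes as scoop_pan.
- tray_red: White tray fixed to the bench with the red stones. Origin under its middle. Flat floor 190 (x) by 72 mm (y), 4 mm above the bench; walls lean out by 5 degrees, the end walls from x = -95 and +95 mm at the floor; rims 28 mm above the bench. The level scoop fits in lengthwise, 3 mm spare each side. x points away from the robot; stones start at x 0 to +90 mm, the near half is empty.
- tray_blue: A tray just like tray_red, holding the three blue stones; to be left alone. Either tray may be the left one.
- pad: Square grey sorting pad with a black edge, 150 by 150 mm, 3 mm thick, fixed flat on the bench. Origin under its middle, z up; its top is at z = 3 mm.
- red1_c (a point): Centre of a dark red tumbled garnet, a rounded flattish pebble 18 mm across and 13 mm high, 10 g, loose in tray_red. Slippery: on the scoop's steel it slides once that is tipped by about 9 to 14 degrees. Its axes are of no importance.
- red2_c (a point): Centre of a dark red tumbled garnet, a rounded flattish pebble 18 mm across and 13 mm high, 10 g, loose in tray_red. Slippery: on the scoop's steel it slides once that is tipped by about 9 to 14 degrees. Its axes are of no importance.
- red3_c (a point): Centre of a dark red tumbled garnet, a rounded flattish pebble 18 mm across and 13 mm high, 10 g, loose in tray_red. Slippery: on the scoop's steel it slides once that is tipped by about 9 to 14 degrees. Its axes are of no importance.
- red4_c (a point): Centre of a dark red tumbled garnet, a rounded flattish pebble 18 mm across and 13 mm high, 10 g, loose in tray_red. Slippery: on the scoop's steel it slides once that is tipped by about 9 to 14 degrees. Its axes are of no importance.
- red5_c (a point): Centre of a dark red tumbled garnet, a rounded flattish pebble 18 mm across and 13 mm high, 10 g, loose in tray_red. Slippery: on the scoop's steel it slides once that is tipped by about 9 to 14 degrees. Its axes are of no importance.
- blue1_c (a point): Centre of a blue tumbled stone of the same size and shape, loose in tray_blue; to be left alone.
- blue2_c (a point): Centre of a blue tumbled stone of the same size and shape, loose in tray_blue; to be left alone.
- blue3_c (a point): Centre of a blue tumbled stone of the same size and shape, loose in tray_blue; to be left alone.
- mandrel: Tapered steel ring mandrel with a wooden handle, 310 mm long, 25 mm thick, lying at the back of the bench; origin under its middle. Leave alone.
- jar: Glass jar with a red lid, 52 mm across and 60 mm high, at the back; origin under its middle. Leave alone.
- loupe: Black eye loupe, 36 mm across and 28 mm high, at the back; origin under its middle. Leave alone.
- hammer: Goldsmith's hammer with a wooden handle, 220 mm long, lying on the right of the bench; origin underneath. Leave alone.
- tweezers: Steel tweezers, 120 mm long and 9 mm high, lying on the left of the bench; origin under the middle. Leave alone.
There are look-alikes about, which are no part of the job. Leave any turquoise look-alike of the tray_red alone. Of the things that look like the pad, take the one that is farthest from the robot's base at the start.

How it is judged:
By the outcome, as a careful person would: the job done as asked, in the order asked, and still so for the second after the job is handed in, while the arm keeps its last pose, push and grip.
It also fails if it takes over 54 s, if anything falls off the work surface, if the arm or the gripper's body presses on something with over 40 N, if the wrist force passes 120 N, or if a joint passes its speed limit or range.

## Working session

There is one attempt and no reset: what is moved stays moved. The work goes in short steps, each a Python script; the robot and the scene stay as the last script left them, time stands still between calls to the robot, and variables do not carry over. Pictures are saved under pics/ and viewed, about 8 in all and at most 12, crops included, and the job is handed in when it is done.

```bash
mkdir -p pics
python3 - <<'E'
from bench import robot
import cv2
for n in("top","side"):
    d=robot.get_image(n); cv2.imwrite(f"pics/{n}0.png",d["img"]); print(n,{k:v for k,v in d.items() if k!="img"})
print(robot.current_t(),robot.current_eef_rot())
E
```

```text
top {'fovy': 54.77181572502392, 'cx': 315.68689881657815, 'cy': 241.58193041666323, 'k1': -0.08593745728691152, 'eye': array([ 389.61805191,  -19.26370209, 1095.16556178]), 'orientation': array([-3.00853185e+00, -2.12376837e-03, -1.59784436e+00])}
side {'fovy': 53.569903780194096, 'cx': 319.20550861957656, 'cy': 243.8546101892859, 'k1': -0.049022944456809235, 'eye': array([ -49.5142793 ,  580.63182619, 1040.72897749]), 'orientation': array([-2.44837954,  0.0092658 , -2.35733343])}
0.1 [-3.14000876e+00 -3.12363159e-04  4.47805573e-01]
```

View pics/top0.png

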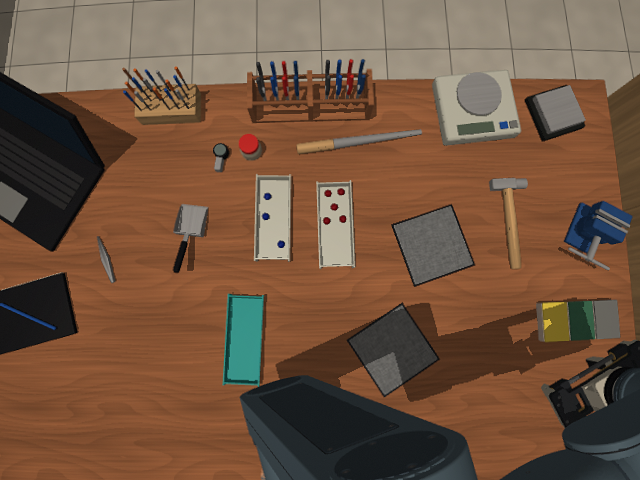

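View pics/side0.png

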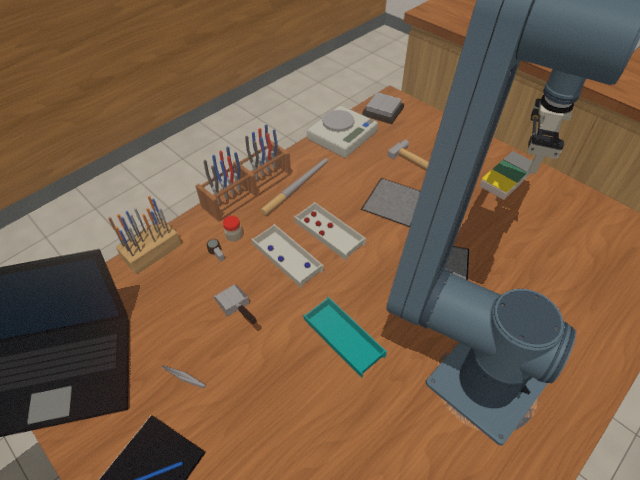

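The top view shows the scoop at about (185,238), the red tray at (336,224), the blue tray at (273,217), the turquoise tray at (244,339), and pads at (433,245) and (393,350). I'll enlarge for accuracy.

```bash
cat > h.py <<'E'
import numpy as np, cv2
from scipy.spatial.transform import Rotation as R
from bench import robot
def cam(d):
    f=240/np.tan(np.radians(d["fovy"])/2)
    return f,R.from_euler("xyz",d["orientation"]).as_matrix(),np.array(d["eye"])
def p2w(d,uv,z):
    f,M,e=cam(d); p=(np.array(uv,float)-[d["cx"],d["cy"]])/f; s=p.copy()
    for _ in range(20): s=p/(1+d["k1"]*(s@s))
    r=M@[s[0],s[1],1]; return e+r*(z-e[2])/r[2]
def w2p(d,w):
    f,M,e=cam(d); c=M.T@(np.array(w)-e); s=c[:2]/c[2]
    return s*(1+d["k1"]*(s@s))*f+[d["cx"],d["cy"]]
E
python3 - <<'E'
from h import *
d=robot.get_image("top");s=robot.get_image("side")
import pickle; pickle.dump((d,s),open("cal.pkl","wb"))
a=cv2.resize(d["img"][170:280,165:225],None,fx=5,fy=5,interpolation=cv2.INTER_CUBIC)
b=cv2.resize(s["img"][275:335,205:265],None,fx=8,fy=8,interpolation=cv2.INTER_CUBIC)
o=np.zeros((550,785,3),np.uint8); o[:,:300]=a; o[:480,305:785]=b
cv2.imwrite("pics/scoop.png",o)
cv2.imwrite("pics/tray.png",cv2.resize(d["img"][170:275,305:365],None,fx=5.5,fy=5.5,interpolation=cv2.INTER_CUBIC))
for n,c in dict(padA=[(392,224),(451,205),(474,264),(416,286)],padB=[(403,304),(439,356),(385,396),(348,343)]).items():
    q=[p2w(d,x,3)[:2] for x in c]; print(n,np.round(q,0).tolist(),np.mean(q,0))
# red stones by colour
g=d["img"].astype(int); m=((g[...,2]>80)&(g[...,2]>2.2*g[...,1])&(g[...,2]>2.2*g[...,0])).astype(np.uint8); m[:170]=0;m[:,:315]=0;m[260:]=0;m[:,357:]=0
_,_,st,ct=cv2.connectedComponentsWithStats(m)
for k in range(1,len(ct)): print(st[k,4],ct[k],p2w(d,ct[k],11).round(1))
E
```

```text
padA [[573.0, -210.0], [616.0, -356.0], [472.0, -402.0], [424.0, -259.0]] [ 521.20415328 -306.80395586]
padB [[382.0, -226.0], [259.0, -305.0], [173.0, -175.0], [296.0, -94.0]] [ 277.61478779 -200.36565467]
26 [340.30769231 191.11538462] [655.2 -87.8  11. ]
27 [327.48148148 192.77777778] [651.9 -56.9  11. ]
28 [333.5 206.5] [617.9 -70.3  11. ]
26 [342.  218.5] [588.3 -89.5  11. ]
25 [326.12 220.28] [585.  -51.7  11. ]
```

View pics/scoop.png

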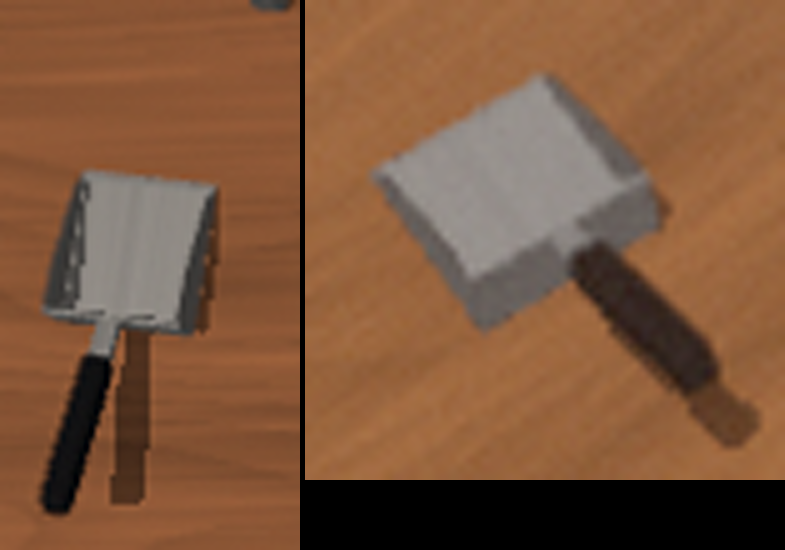

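View pics/tray.png

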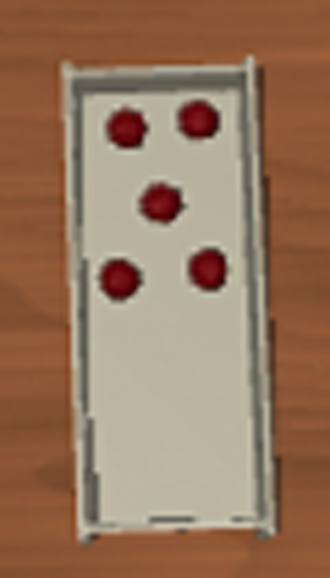

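The scoop crop shows the lip corners at (88,172)/(216,186), the back rim at (45,311)/(190,332), and the black handle from (97,358) to (58,512). The tray crop shows the outer rim corners at (64,66), (252,60), (270,536) and (84,540), with the stones in the far half.

Run:
```python
from h import *; import pickle
from scipy.optimize import least_squares
d,s=pickle.load(open("cal.pkl","rb"))
T=lambda x,y:(165+(x+.5)/5-.5,170+(y+.5)/5-.5)
S=lambda x,y:(205+(x-305+.5)/8-.5,275+(y+.5)/8-.5)
obs=[(d,T(88,172),(37.5,33,1)),(d,T(216,186),(37.5,-33,1)),(d,T(45,311),(-37.5,33,30)),(d,T(190,332),(-37.5,-33,30)),
(d,T(97,358),(-57.5,0,40)),(d,T(58,508),(-129.5,0,72)),
(s,S(375,178),(37.5,33,1)),(s,S(547,75),(37.5,-33,1)),(s,S(475,278),(-37.5,33,30)),(s,S(648,180),(-37.5,-33,30)),(s,S(590,260),(-57.5,0,40)),(s,S(700,372),(-129.5,0,70))]
def tf(p,q): c,n=np.cos(p[2]),np.sin(p[2]); return [p[0]+c*q[0]-n*q[1],p[1]+n*q[0]+c*q[1],q[2]]
for o in(obs,obs[:6],obs[6:]):
    r=least_squares(lambda p:np.ravel([w2p(c,tf(p,q))-u for c,u,q in o]),[570,260,0],x_scale=[10,10,.1])
    print(r.x.round(3),np.array(r.fun).round(1))
U=lambda x,y:(305+(x+.5)/5.5-.5,170+(y+.5)/5.5-.5)
q=np.array([p2w(d,U(*x),28)[:2] for x in[(64,66),(252,60),(270,536),(84,540)]])
print(q.round(1),q.mean(0),"L",np.linalg.norm(q[0]-q[3]),np.linalg.norm(q[1]-q[2]),"W",np.linalg.norm(q[0]-q[1]),np.linalg.norm(q[2]-q[3]))
v=(q[0]+q[1]-q[2]-q[3]);yaw=np.arctan2(v[1],v[0]);w=(q[0]+q[3]-q[1]-q[2]);print(yaw,np.arctan2(-w[0],w[1]))
c=q.mean(0)
for p in[(655.2,-87.8),(651.9,-56.9),(617.9,-70.3),(588.3,-89.5),(585,-51.7)]: print((R.from_euler("z",-yaw).as_matrix()[:2,:2]@(np.array(p)-c)).round(1))
# side-image tray crop
cv2.imwrite("pics/trayside.png",cv2.resize(s["img"][195:265,285:375],None,fx=8,fy=8,interpolation=cv2.INTER_CUBIC))
```

```text
[ 5.96476e+02  2.69636e+02 -1.47000e-01] [-0.4 -0.7  0.6 -0.4 -0.3 -0.  -1.8 -0.9  0.5  0.1 -0.7 -0.   0.1 -0.3
  0.4  0.1  0.   1.   1.1 -0.2  0.6 -0.2  0.8 -0.2]
[ 5.95697e+02  2.68924e+02 -1.42000e-01] [-0.2 -0.3  0.8 -0.2  0.   0.4 -1.4 -0.6  0.9  0.4 -0.1  0.3]
[ 5.97456e+02  2.70293e+02 -1.52000e-01] [-0.3 -0.5  0.1  0.  -0.5  0.9  0.6 -0.1  0.  -0.3  0.1 -0.1]
[[ 675.6  -30.5]
 [ 676.2 -111.6]
 [ 470.7 -111.5]
 [ 471.1  -33.4]] [573.41360623 -71.76653299] L 204.49223431363043 205.5127900448207 W 81.09248431590974 78.12548924887884
0.006561026443752604 0.0008514502307367809
[ 81.7 -16.6]
[78.6 14.4]
[44.5  1.2]
[ 14.8 -17.8]
[11.7 20. ]
```

View pics/trayside.png

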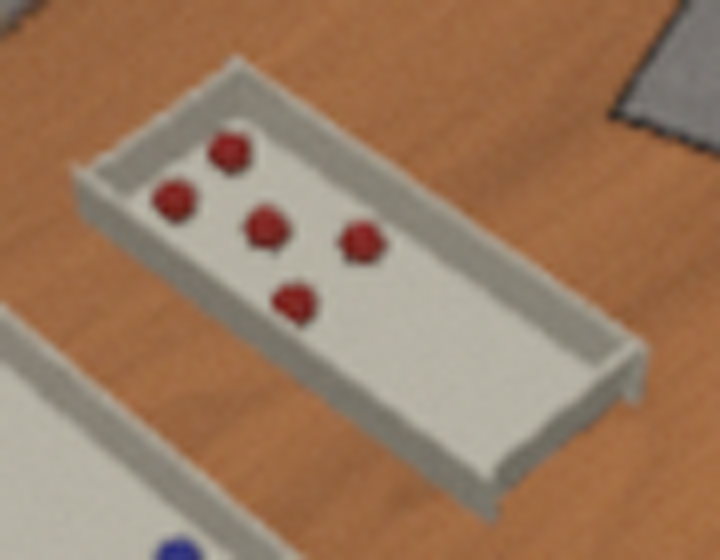

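The side view of the red tray is sharp, with rim corners at about (80,172), (238,60), (645,350) and (490,490). I'll check the tray from there and plan the IK.

```bash
cat >> h.py <<'E'
X=np.eye(4); X[:3,:3]=R.from_euler("x",np.pi).as_matrix(); X[:3,3]=[-88.3,0,50.7-19]   # tool in scoop frame
FL=0  # set to pi for the half turn
def tool(x,y,z,yaw,back=0,flip=False):
    """tool pose for the scoop origin at x,y,z; back = lip-up tilt (rad)"""
    S=np.eye(4); S[:3,:3]=R.from_euler("zy",[0,0]).as_matrix()
    S[:3,:3]=R.from_euler("ZY",[yaw,-back]).as_matrix(); S[:3,3]=[x,y,z]
    Z=X.copy()
    if flip: Z[:3,:3]=Z[:3,:3]@R.from_euler("z",np.pi).as_matrix()
    T=S@Z; return T[:3,3],R.from_matrix(T[:3,:3]).as_euler("xyz")
E
python3 - <<'E'
from h import *; import pickle
d,s=pickle.load(open("cal.pkl","rb"))
U=lambda x,y:(285+(x+.5)/8-.5,195+(y+.5)/8-.5)
q=np.array([p2w(s,U(*x),28)[:2] for x in[(80,172),(238,60),(645,350),(490,490)]])
v=(q[0]+q[1]-q[2]-q[3]);print(q.round(1),q.mean(0),np.arctan2(v[1],v[0]))
for f in(0,1):
  for p in[(596.3,269.6,0,-.147),(596.3,269.6,80,-.147),(533,-72,60,.004),(630,-72,5,.004),(630,-72,30,.004,.25),(560,-72,150,.004,.25),(521,-307,130,-.3,.25),(521,-307,130,-.3,0)]:
    j=robot.inverse_kinematics(*tool(*p,flip=f)); print(f,p,None if j is None else np.round(j,2))
E
```

```text
[[ 677.   -32.6]
 [ 676.5 -113.1]
 [ 473.9 -112.7]
 [ 470.1  -29.1]] [574.39335019 -71.84126139] -0.00948247506207423
0 (596.3, 269.6, 0, -0.147) [ 0.32  0.5   1.68 -0.    0.96  2.03]
0 (596.3, 269.6, 80, -0.147) [ 0.32  0.41  1.6  -0.    1.14  2.03]
0 (533, -72, 60, 0.004) [-0.41  0.22  1.94 -0.    0.99  1.16]
0 (630, -72, 5, 0.004) [-0.34  0.44  1.77 -0.    0.93  1.23]
0 (630, -72, 30, 0.004, 0.25) [-0.41  0.32  2.    0.18  0.6   1.02]
0 (560, -72, 150, 0.004, 0.25) [-0.48  0.02  2.01  0.15  0.9   1.  ]
0 (521, -307, 130, -0.3, 0.25) [-0.89  0.13  1.94  0.18  0.87  0.87]
0 (521, -307, 130, -0.3, 0) [-0.79  0.25  1.69 -0.    1.2   1.08]
1 (596.3, 269.6, 0, -0.147) [ 0.32  0.5   1.68 -0.    0.96 -1.11]
1 (596.3, 269.6, 80, -0.147) [ 0.32  0.41  1.6  -0.    1.14 -1.11]
1 (533, -72, 60, 0.004) [-0.41  0.22  1.94 -0.    0.99 -1.98]
1 (630, -72, 5, 0.004) [-0.34  0.44  1.77 -0.    0.93 -1.91]
1 (630, -72, 30, 0.004, 0.25) [-0.41  0.32  2.    0.18  0.6  -2.12]
1 (560, -72, 150, 0.004, 0.25) [-0.48  0.02  2.01  0.15  0.9  -2.14]
1 (521, -307, 130, -0.3, 0.25) [-0.89  0.13  1.94  0.18  0.87 -2.27]
1 (521, -307, 130, -0.3, 0) [-0.79  0.25  1.69  0.    1.2  -2.06]
```

Run:
```python
from h import *
P=(596.3,269.6); yw=-.147
robot.move_ptp(*tool(*P,90,yw,flip=1))
st=robot.move_linear(tool(*P,0.5,yw,flip=1)[0],speed=120,f_stop=10); print("hit",st)
robot.move_gripper(0); print("w",robot.current_gripper_width()*93,robot.current_tcp_pos(),robot.current_t())
robot.move_linear(tool(*P,70,yw,flip=1)[0],speed=80); robot.sleep(.2)
print(robot.current_contact_force(),robot.current_ft_torque(),robot.current_gripper_width()*93,robot.current_t())
d=robot.get_image("top");s=robot.get_image("side")
a=cv2.resize(d["img"][150:290,145:245],None,fx=4,fy=4); b=cv2.resize(s["img"][225:325,185:285],None,fx=4,fy=4)
o=np.zeros((560,800,3),np.uint8);o[:,:400]=a;o[:400,400:]=b
def mk(c,x0,y0,dx):
    for q in[(37.5,33,1),(37.5,-33,1),(-37.5,33,30),(-37.5,-33,30)]:
        p=R.from_euler("z",yw).apply(q)+[*P,69.5]; u=w2p(c,p); cv2.circle(o,(int((u[0]-x0+.5)*4)+dx,int((u[1]-y0+.5)*4)),3,(0,255,0),1)
mk(d,145,150,0);mk(s,185,225,400); cv2.imwrite("pics/lift.png",o)
```

```text
hit False
w 13.559190926531222 [508.99234641 282.53654564  32.22236263] 5.225
[-0.23965828 -0.02162118 -0.48011182] [ 0.08310864 -0.11060072 -0.03478283] 13.80738908072153 6.4417
```

View pics/lift.png

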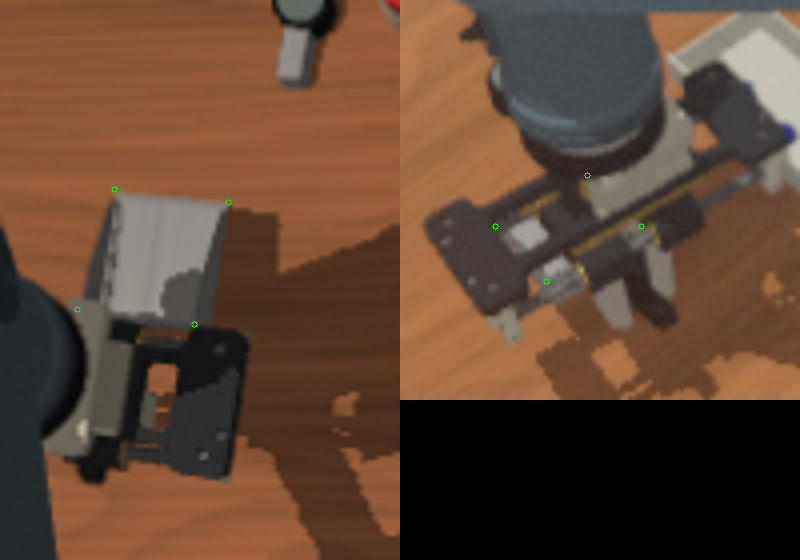

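The scoop is held and about level. The lip reads about 1 px inside the prediction, so there may be a slight droop. Next I lower it into the empty end of the tray and probe its fit.

Run:
```python
from h import *
x,y=522,-71.8
robot.move_ptp(*tool(x,y,90,0,flip=1))
robot.move_linear(tool(x,y,40,0,flip=1)[0],speed=100); robot.sleep(.2)
print("free",robot.current_contact_force())
h=robot.move_linear(tool(x,y,2,0,flip=1)[0],speed=30,f_stop=4)
p=robot.current_tcp_pos(); print("down",h,p-tool(x,y,0,0,flip=1)[0],robot.current_contact_force(),robot.current_ft_torque(),robot.current_t())
d=robot.get_image("top");s=robot.get_image("side")
a=cv2.resize(d["img"][165:285,290:390],None,fx=4,fy=4); b=cv2.resize(s["img"][165:285,280:380],None,fx=4,fy=4)
cv2.imwrite("pics/in.png",np.hstack([a,b]))
```

```text
free [-0.68795844 -0.03667256 -1.10151629]
down True [-0.44013916  0.15923874  4.01565142] [-0.71165818  1.20496919  3.47779615] [ 0.1552282  -0.35252617  0.10098523] 9.8417
```

View pics/in.png

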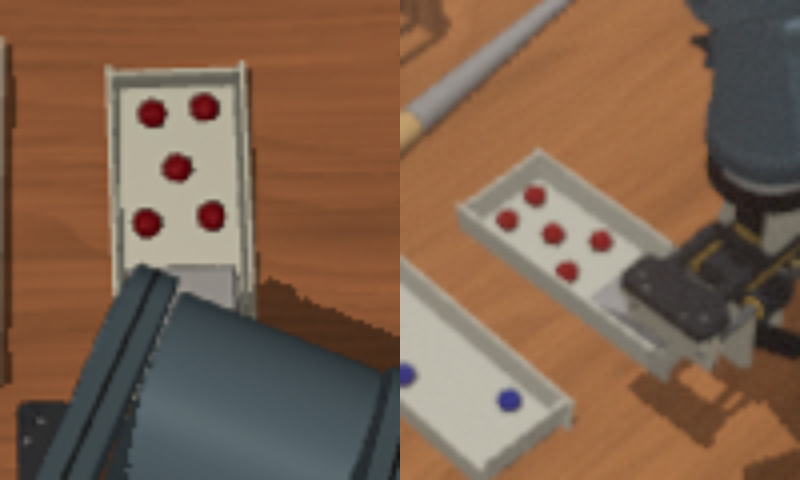

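The scoop is in the tray on its floor (contact at z=4.0), close to the right wall (Fy=+1.2 N). I'll probe y to centre it.

Run:
```python
from h import *
p=robot.current_tcp_pos(); p[2]+=.7
robot.move_linear(p,speed=20); robot.sleep(.1); print(robot.current_contact_force())
ys=[]
for dy in(9,-9):
    q=robot.current_tcp_pos(); q[1]+=dy; h=robot.move_linear(q,speed=15,f_stop=2.5); c=robot.current_tcp_pos(); ys.append(c[1]); print(h,c,robot.current_contact_force(),robot.current_ft_torque())
p[1]=np.mean(ys); robot.move_linear(p,speed=15); robot.sleep(.1)
print(p,robot.current_contact_force(),robot.current_t())
```

```text
[-0.86628231  0.20378884  0.60606746]
True [432.89276936 -68.03792014  36.15440183] [-0.50819795 -2.64241535  1.19987213] [-0.36831118 -0.13979044 -0.09993355]
True [432.7570657  -68.42479272  35.94215043] [-0.81836654  0.32887294  3.57639401] [ 0.09830039 -0.22388259 -0.01900703]
[433.21220845 -68.23135643  36.40293508] [-0.66667437 -1.5749969   0.36997069] 11.2583
```

Run:
```python
from h import *
p=robot.current_tcp_pos(); p[1]=-70.3; p[2]=36.6
robot.move_linear(p,speed=15); robot.sleep(.15); print(robot.current_contact_force())
q=p.copy(); q[1]-=8; h=robot.move_linear(q,speed=12,f_stop=2); c=robot.current_tcp_pos(); print(h,c,robot.current_contact_force(),robot.current_ft_torque())
m=p.copy(); m[1]=(c[1]-68.0)/2; robot.move_linear(m,speed=15); robot.sleep(.15); print(robot.current_tcp_pos(),robot.current_contact_force(),robot.current_t())
```

```text
[0.31460307 0.38745717 0.50298848]
True [432.41195069 -75.1829345   36.21756457] [1.61674866 1.84174491 0.11222969] [ 0.26411501 -0.28924273  0.11435701]
[432.90752631 -71.51388085  36.5419795 ] [ 0.52177752  0.14039926 -0.81862293] 12.7333
```

The tray centre is y = -71.6. Now I push forward along the floor until the lip meets the far wall.

Run:
```python
from h import *
p=robot.current_tcp_pos(); p[2]=36.1; p[1]=-71.6
robot.move_linear(p,speed=10); 
p[0]=505; h=robot.move_linear(p,speed=60,f_stop=8); print(h,robot.current_tcp_pos(),robot.current_contact_force())
p[0]=552; h=robot.move_linear(p,speed=40,f_stop=8); print(h,robot.current_tcp_pos(),robot.current_contact_force(),robot.current_ft_torque(),robot.current_t())
d=robot.get_image("top");s=robot.get_image("side")
a=cv2.resize(d["img"][165:285,290:390],None,fx=4,fy=4); b=cv2.resize(s["img"][165:285,280:380],None,fx=4,fy=4)
cv2.imwrite("pics/push.png",np.hstack([a,b]))
```

```text
False [505.35614547 -71.56247453  36.10612354] [-3.82445216  0.22928862  4.58605658]
True [535.18774261 -71.52798753  36.12317372] [-1.68823728 -0.16125244  4.78397481] [ 0.03606273 -0.14137167  0.11789097] 15.125
```

View pics/push.png

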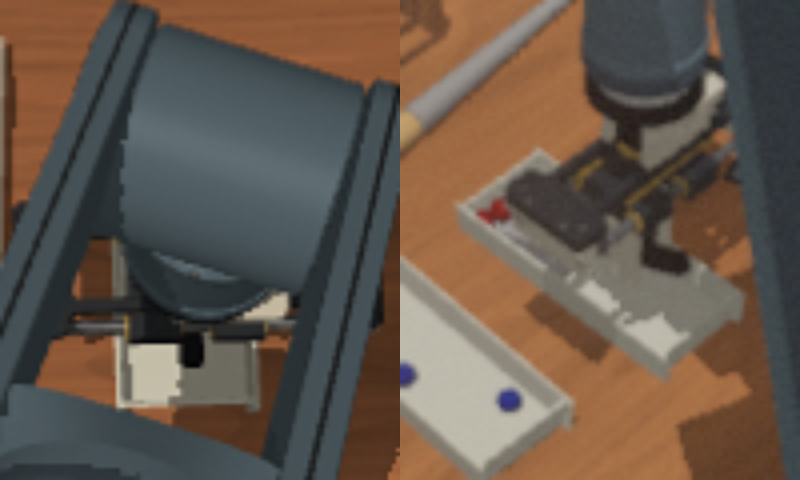

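It stopped about 8 mm short of the wall, with stones bunched there. I'll continue slowly.

Run:
```python
from h import *
p=robot.current_tcp_pos(); 
for f in(10,14,18):
    p=robot.current_tcp_pos();p[0]=550;p[1]=-71.6;p[2]=36.1; h=robot.move_linear(p,speed=20,f_stop=f); c=robot.current_tcp_pos(); a=robot.current_contact_force(); robot.sleep(.2)
    print(h,c,a,robot.current_contact_force(),robot.current_gripper_width()*93,robot.current_t())
    if c[0]>541:break
```

```text
True [535.11918967 -71.53776349  36.11769596] [-1.62522684 -0.19266497  4.6895674 ] [-0.48105772 -0.64761296  4.45307608] 13.574720388292123 15.7583
True [535.02097958 -71.50917076  36.04448043] [-1.51318089  0.04984901  3.79272421] [-1.79176134  0.06129202  4.40811272] 13.751791521907029 16.3
True [535.05408003 -71.43076187  35.96894668] [-1.69036828  0.20046778  5.42400005] [-1.59902655 -0.09588042  4.2801557 ] 13.82489884510105 16.875
```

Run:
```python
from h import *
d=robot.get_image("top")
print("lip in 'in' pic",p2w(d,(290+205/4-.4,165+265/4-.4),5), "expect x",432.77+125.8)
for y in(88,92,80): print("far floor edge",p2w(d,(305+165/5.5-.4,170+y/5.5-.4),4))
s=robot.get_image("side"); cv2.imwrite("pics/z.png",cv2.resize(s["img"][195:245,385-95:385-15],None,fx=10,fy=10,interpolation=cv2.INTER_CUBIC))
print([robot.current_qpos()])
```

```text
lip in 'in' pic [559.60585967 -86.1516006    5.        ] expect x 558.5699999999999
far floor edge [670.91117643 -74.9601269    4.        ]
far floor edge [669.10385861 -74.89992604   4.        ]
far floor edge [674.5286752  -75.08068303   4.        ]
[array([-0.33497416,  0.44727641,  1.75761681, -0.00786339,  0.96334538,
       -1.90496499])]
```

View pics/z.png

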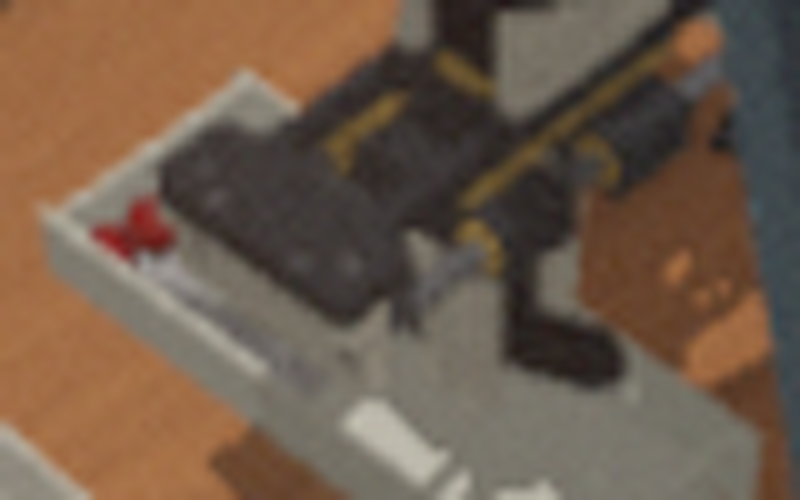

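Two stones are visible at the far wall in front of the lip, at about (115,240) and (150,220). The lip is probably butting against stones, perhaps nose-up from the floor pressure. I'll back off, tilt the lip slightly down and push again.

```bash
cat >> h.py <<'E'
def lip(lx,y,lz,back): # tool pose with the lip's underside at lx,lz
    return tool(lx-37.5*np.cos(back),y,lz-37.5*np.sin(back)+.5*np.cos(back),0,back,True)
def rep(t): print(t,robot.current_tcp_pos().round(1),robot.current_contact_force().round(1),robot.current_ft_torque().round(2),round(robot.current_t(),2))
E
python3 - <<'E'
from h import *
y=-71.6; c=robot.current_tcp_pos(); lx=c[0]+125.8
robot.move_linear(*lip(lx-12,y,5,0),speed=60)
robot.sleep(.1); rep("off")
b=-.06
robot.move_linear(*lip(lx-12,y,6,b),speed=60); robot.sleep(.1); rep("tilt")
h=robot.move_linear(*lip(lx-12,y,0,b),speed=15,f_stop=2.5); rep(h)
z=4+(robot.current_tcp_pos()[2]-lip(lx-12,y,4,b)[0][2]); print("lip z",z)
h=robot.move_linear(*lip(lx+14,y,z,b),speed=50,f_stop=12); rep(h)
E
```

```text
off [523.3 -71.7  37. ] [-0.3  0.9 -1. ] [ 0.09 -0.12 -0.03] 17.43
tilt [524.9 -71.4  45.1] [-1.   0.1 -1.7] [ 0.07 -0.09 -0.05] 17.82
True [524.6 -71.5  39.7] [ 0.2 -0.2  2.3] [ 0.05 -0.48 -0.02] 18.22
lip z 0.02655123035065543
True [536.1 -71.   39.1] [0.1 0.7 1.5] [ 0.33 -0.63  0.17] 18.59
```

Run:
```python
from h import *
s=robot.get_image("side")
for uv in[(140,255),(135,250),(145,262)]: print(p2w(s,(290+uv[0]/10-.4,195+uv[1]/10-.4),5))
print("tray left-far floor corner px",[((w2p(s,w)+.4-[290,195])*10).round() for w in((668.9,-35.8,4),(661,-38.6,5),(669,-38.6,5),(586,-38.6,34))])
cv2.imwrite("pics/z2.png",cv2.resize(s["img"][205:255,290:350],None,fx=12,fy=12,interpolation=cv2.INTER_CUBIC))
```

```text
[662.4403497  -54.02768068   5.        ]
[664.9458172  -54.38260929   5.        ]
[659.36251533 -53.11819174   5.        ]
tray left-far floor corner px [array([ 80., 279.]), array([106., 285.]), array([ 87., 271.]), array([285., 354.])]
```

View pics/z2.png

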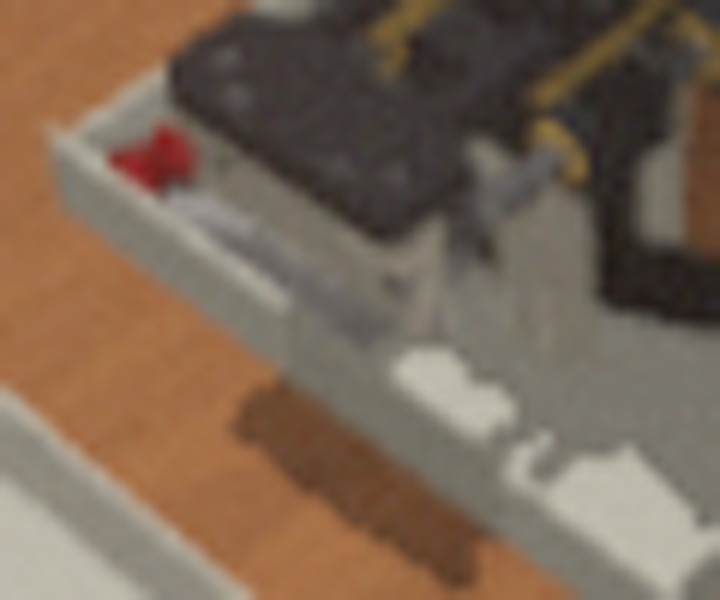

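Two stones sit bunched in the far-left corner, probably outboard of the pan's side edge. I'll back off and push again with the scoop shifted to each side.

Run:
```python
from h import *
s=robot.get_image("side")
for uv in((140,170),(175,150)): print("stone",p2w(s,(290+uv[0]/12-.4,205+uv[1]/12-.4),11).round(1))
b=-.06; z=0.3; lx=660; off=124.0
robot.move_linear(*lip(lx-14,-71.6,z+.7,b),speed=60)
for y in(-69.0,-74.2,-70):
    robot.move_linear(*lip(lx-6,y,z+.3,b),speed=40); robot.sleep(.05); rep("at")
    h=robot.move_linear(*lip(673,y,z,b),speed=40,f_stop=10); rep(h)
    L=robot.current_tcp_pos()[0]+off; print("lip",L); lx=L
    if L>667: break
```

```text
stone [667.1 -49.2  11. ]
stone [665.8 -59.9  11. ]
at [530.5 -68.9  40.1] [-0.4 -0.2 -1.1] [ 0.08 -0.11  0.05] 19.45
True [543.9 -68.8  39.5] [-1.3 -1.4  1.5] [-0.01 -0.18 -0.02] 19.87
lip 667.9446690762716
```

The lip is at the far wall (668). Now I tilt back, running the lip up the wall, then lift.

Run:
```python
from h import *
for k in range(1,7):
    b=-.06+.34*k/6; dz=4.5*k+ (0.7 if k==1 else 0)
    robot.move_linear(*lip(667.8+.08*dz,-69-2.6*min(1,k/3),0.3+dz,b),speed=22,f_stop=25)
    rep(k)
robot.sleep(.3)
b=.28
robot.move_linear(*lip(668,-71.6,70,b),speed=60); rep("up")
robot.move_linear(*lip(650,-71.6,140,b),speed=80); rep("up2")
robot.sleep(.2); rep("s")
d=robot.get_image("top");s=robot.get_image("side")
cv2.imwrite("pics/up.png",np.hstack([cv2.resize(d["img"][130:280,280:380],None,fx=4,fy=4),cv2.resize(s["img"][130:280,280:380],None,fx=4,fy=4)]))
```

```text
1 [542.2 -69.8  38.1] [-0.1 -1.  -0.9] [0.03 0.03 0.  ] 20.12
2 [541.6 -70.9  34.9] [-0.1 -0.6 -1.5] [ 0.01 -0.01  0.01] 20.43
3 [540.6 -71.7  32.2] [ 0.1 -0.  -2. ] [0.09 0.05 0.05] 20.72
4 [540.4 -71.8  29.6] [ 0.2 -0.  -1.4] [ 0.02  0.06 -0.01] 21.0
5 [540.5 -71.8  26.8] [ 0.3 -0.4 -0.7] [0.08 0.12 0.06] 21.28
6 [540.7 -71.6  23.9] [-0.8  1.5  0.4] [0.29 0.17 0.15] 21.57
up [538.1 -71.5  66.1] [-1.   0.9 -1.7] [0.1  0.17 0.03] 22.73
up2 [520.  -71.5 135.7] [ 0.6 -0.4 -0.8] [0.06 0.15 0.02] 23.77
s [520.1 -71.5 135.6] [-0.8 -0.5 -0.5] [ 0.07  0.15 -0.05] 23.98
```

View pics/up.png

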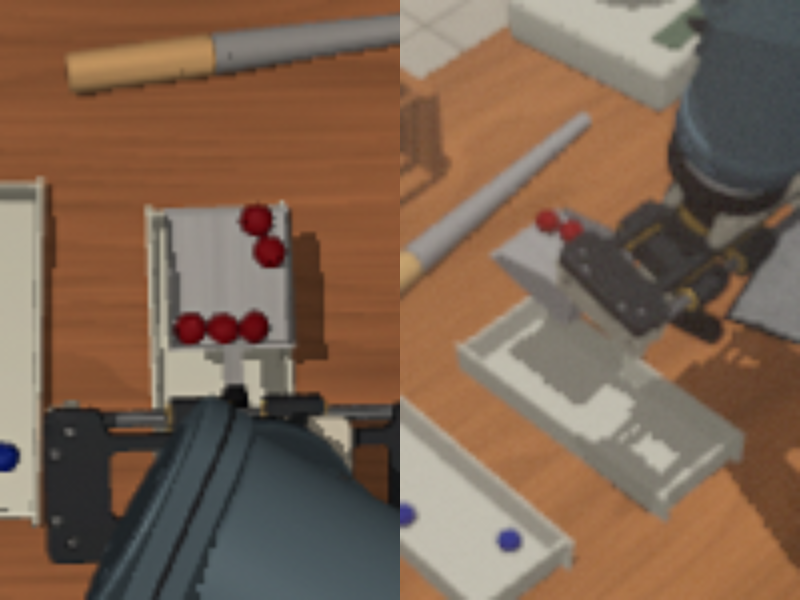

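All five stones are in the scoop. Three are at the back wall, but two are near the lip on the right, at (257,220) and (270,250). I'll increase the tilt so they slide back, and check by colour detection.

```bash
cat >> h.py <<'E'
def reds(x0=300,x1=480,y0=165,y1=330):
    d=robot.get_image("top"); g=d["img"].astype(int)
    m=((g[...,2]>80)&(g[...,2]>2.2*g[...,1])&(g[...,2]>2.2*g[...,0])).astype(np.uint8)
    k=np.zeros_like(m); k[y0:y1,x0:x1]=m[y0:y1,x0:x1]
    _,_,st,ct=cv2.connectedComponentsWithStats(k); return d,[(int(st[i,4]),ct[i].round(1).tolist()) for i in range(1,len(ct)) if st[i,4]>4]
def lippx(d,lx,y,lz): return [w2p(d,(lx,y+e,lz)).round(1).tolist() for e in(33,-33)]
E
python3 - <<'E'
from h import *
print(reds(y0=165)[1], robot.inverse_kinematics(*lip(640,-71.6,150,.5)))
for b in(.36,.44,.5):
    try: robot.move_linear(*lip(650-(b-.28)*30,-71.6,140+70*(b-.28),b),speed=15)
    except robot.MotionError as e: print(e); break
    robot.sleep(.4); d,r=reds(); print(b,r,lippx(d,650-(b-.28)*30,-71.6,140+70*(b-.28))); rep("")
E
```

```text
[(41, [343.3, 184.1]), (34, [346.6, 192.1]), (38, [327.0, 211.4]), (40, [335.0, 211.7]), (32, [342.4, 211.2])] [-0.53439887  0.06546244  2.18686528  0.52495144  0.5089088  -2.51808221]
0.36 [(40, [343.5, 184.4]), (40, [346.9, 192.4]), (39, [327.0, 211.8]), (39, [335.2, 212.0]), (30, [342.8, 211.5])] [[320.6, 179.9], [351.8, 179.1]]
 [518.8 -71.6 131.4] [-0.5  0.4 -2.1] [ 0.07  0.24 -0.02] 25.06
0.44 [(40, [343.9, 197.3]), (69, [345.2, 207.7]), (38, [327.1, 211.9]), (41, [335.0, 212.2])] [[320.7, 180.3], [352.1, 179.5]]
 [518.  -71.6 126.8] [-0.6  0.  -1.5] [ 0.04  0.25 -0.  ] 25.98
0.5 [(37, [343.9, 197.5]), (40, [347.3, 205.0]), (39, [327.0, 211.9]), (41, [335.0, 212.2]), (31, [342.7, 211.9])] [[320.7, 180.6], [352.3, 179.8]]
 [517.9 -71.6 123.5] [-0.2 -0.3 -1.2] [ 0.06  0.34 -0.01] 26.8
```

All five slid back to the rear of the pan. Now I carry them tilted to the pad, then level out gently.

Run:
```python
from h import *
y=-306.8; lx=521.2+37.5
robot.move_linear(*lip(640,-71.6,175,.44),speed=60)
robot.move_linear(*lip(lx,y,175,.44),speed=90); robot.sleep(.2); rep("over")
print(reds(380,520,130,330)[1])
for b in(.33,.22,.11,0):
    robot.move_linear(*lip(lx,y,160+30*b,b),speed=18)
    print(b,reds(380,520,130,330)[1])
robot.sleep(.4); rep("level"); print(robot.current_eef_rot())
d,r=reds(380,520,130,330); s=robot.get_image("side"); print(r)
u=w2p(s,(540,y,165)).astype(int); v=w2p(d,(530,y,165)).astype(int); print(u,v)
def crop(im,c,w,h,f):
    x0,y0=max(0,min(640-w,c[0]-w//2)),max(0,min(480-h,c[1]-h//2)); print("crop",x0,y0,f); return cv2.resize(im[y0:y0+h,x0:x0+w],None,fx=f,fy=f,interpolation=cv2.INTER_CUBIC)
o=np.hstack([crop(d["img"],v,66,98,6),crop(s["img"],u,66,98,6)]); cv2.imwrite("pics/end.png",o)
import pickle; pickle.dump((d,s),open("end.pkl","wb"))
```

```text
over [ 431.4 -306.7  150.6] [ 0.7  0.  -1.9] [-0.01  0.27  0.02] 30.52
[(124, [461.2, 239.9]), (33, [442.9, 247.9]), (44, [451.0, 248.3])]
0.33 [(90, [461.9, 237.9]), (35, [443.2, 249.1]), (42, [451.1, 249.5]), (35, [459.2, 249.0])]
0.22 [(45, [460.4, 234.4]), (77, [462.2, 245.3]), (34, [443.9, 249.9]), (45, [451.7, 250.0])]
0.11 [(44, [460.4, 234.5]), (43, [464.4, 242.2]), (35, [444.3, 249.8]), (40, [452.4, 249.6]), (36, [460.6, 249.3])]
0 [(45, [460.7, 234.3]), (28, [445.2, 249.0]), (31, [452.6, 248.5])]
level [ 432.8 -306.8  192.2] [-0.4 -0.3 -1.4] [ 0.02 -0.   -0.02] 34.12
[-3.14158317e+00  4.56881144e-05  3.14138847e+00]
[(43, [460.9, 234.4]), (5, [462.8, 239.8]), (30, [445.3, 248.9]), (31, [452.6, 248.5])]
[396 157] [453 230]
crop 420 181 6
crop 363 108 6
```

View pics/end.png

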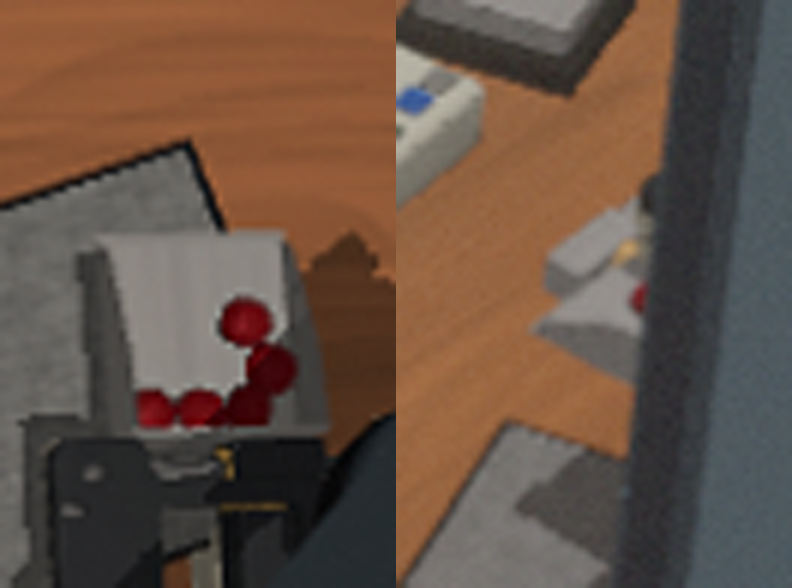

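Run:
```python
from h import *; import pickle
from scipy.optimize import least_squares
d,s=pickle.load(open("end.pkl","rb"))
T=lambda x,y:np.array((420+(x+.5)/6-.5,181+(y+.5)/6-.5)); S=lambda x,y:np.array((363+(x-396+.5)/6-.5,108+(y+.5)/6-.5))
obs=[(d,T(98,235),(37.5,33,1)),(d,T(287,233),(37.5,-33,1)),(d,T(328,430),(-37.5,-33,30)),(s,S(534,330),(37.5,33,1))]
def res(p): # grip slip x,z and pitch about the grip; y
    r=R.from_euler("y",-p[3]); g=np.array([432.8+p[0],-306.8+p[1],192.2+19+p[2]])
    return np.ravel([w2p(c,g+r.apply(np.array(q)-[-88.3,0,50.7]))-u for c,u,q in obs])
for pr in(8,3):
    f=least_squares(lambda p:np.r_[res(p),np.array(p[:3])/pr/2,p[3]/.2],[0,0,0,0],x_scale=[3,3,3,.05]); print(f.x.round(3),f.fun.round(1))
    J=np.linalg.inv(f.jac.T@f.jac); print("sd",np.sqrt(np.diag(J)).round(3))
print("dark-pixel stones now")
g=d["img"].astype(int); m=((g[...,2]>60)&(g[...,2]>2*g[...,1])&(g[...,2]>2*g[...,0])).astype(np.uint8); m[:,:420]=0;m[:,490:]=0;m[:180]=0;m[280:]=0;print(m.sum())
```

```text
[-2.409 -1.157 -0.5   -0.044] [-0.   0.2 -0.3 -0.3  0.7  0.4 -0.7  0.1 -0.2 -0.1 -0.  -0.2]
sd [2.384 2.227 8.087 0.047]
[-2.141 -1.086  0.099 -0.048] [-0.1  0.2 -0.3 -0.3  0.7  0.3 -0.7  0.1 -0.4 -0.2  0.  -0.2]
sd [2.141 1.764 4.97  0.036]
dark-pixel stones now
151
```

The fit shows the pan slightly nose-down, 0.045 ± 0.04 rad, and the earlier floor contact hinted the other way. I'll trim by +0.025 rad, check that nothing creeps, and hand in.

Run:
```python
from h import *
robot.move_linear(*lip(560,-306.8,160.7,.025),speed=10); robot.sleep(.5)
print(reds(420,490,180,280)[1]); robot.sleep(1); print(reds(420,490,180,280)[1], reds(310,360,165,275)[1])
rep("end"); print(np.abs(robot.current_joint_vel()).max(),robot.current_gripper_width()*93)
robot.hand_in()
```

```text
[(42, [460.8, 233.8]), (23, [463.9, 240.2]), (12, [460.2, 246.8]), (66, [449.3, 248.5])]
[(41, [460.9, 233.9]), (23, [463.9, 240.2]), (13, [460.1, 246.8]), (67, [449.3, 248.5])] []
end [ 433.4 -306.8  189.8] [-0.6  0.2 -1.3] [ 0.1  -0.04 -0.03] 36.27
0.0023275547173794257 14.092158316753643
the job is handed in; nothing more can be done
```

I gripped the scoop by its black handle and scooped up all five red stones. I carried them to the farther grey pad and handed in at about 36 s, still holding the loaded scoop still over the pad. No verdict came back.

**Last checks:**
- All five stones show in the pan, and their positions in the image did not change over one second.
- No red stones are left in the tray.
- The pan's middle is about 15–16 cm above the pad and within about 4 mm of its centre.
- The joints were at rest and the grip was firm on the 14 mm handle.

**What was uneven:**
- **Stuck push:** the first pushes stopped about 8 mm short of the far wall, with stones bunched in front of the lip. I backed off, tipped the lip slightly down and shifted 2.6 mm left, and the next push reached the wall.
- **Slip in the grip:** those pushes moved the scoop a few millimetres in the fingers, so the pan's level is less certain.
- **Level:** the checks disagreed. The camera fit read 0.045 ± 0.04 rad nose-down, while the earlier floor contact suggested about 0.03 rad nose-up. I trimmed 0.025 rad nose-up, so I expect it to be level within about 3 degrees.

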